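# Load the drawing caddy and hold it up level

### The arm

A 6-joint arm with a two-finger parallel gripper is mounted at the origin on the work surface. World frame = base frame: x ahead of the robot, y to its left, z up, the work surface at z = 0. Lengths are in m, angles in rad, forces in N, time in s.
With the tool pointing down it reaches from about 0.35 to 0.975 m from the base axis. Payload 4.9 kg.
Tool frame: the origin (TCP) lies midway between the tips of the shut fingers; the grasp point (between the pads) lies 19 mm behind it; z points along the fingers, y is the line along which they close (so a half turn about z gives the same grasp; the last joint's range is limited). The gripper opens to 85 mm and grips with 20 to 120 N. Pads are 22 mm wide; open, the fingers measure 114 mm over their backs; the gripper's body (76 mm by 85 mm) begins 54 mm behind the grasp point. The pads swing forward as they close: fully open they stand 13 mm farther back than shut.
Start: joints at [-1.261, 0.053, 1.613, -0, 1.476, -0.119], TCP at [0.26, -0.568, 0.231] pointing down, gripper open.
Joint ranges: [-3.01, 3.01], [-1.01, 2.22], [0.06, 2.58], [-1.02, 4.17], [0.09, 2.62], [-3.14, 3.14]. Speed limits (rad/s): [2.57, 2.57, 3.14, 3.14, 3.14, 3.14].

### API

Orientations are given as a rotation vector (axis times angle).
In Python, from station import telemetry, optics, ctrl gives the robot as it stands.
- The arm moves only by the shell command python3 -m pendant 'ROWS' [FORCE]. ROWS is JSON, one flat list of numbers, 7 for each row, row after row: the turn, a rotation vector about the tool's x, y, z as a fraction of full scale, then the shift along the tool's x, y, z as a fraction of full scale, then the opening, from 0 (shut) to 1 (fully open). In form: [ax, ay, az, tx, ty, tz, fingers, ax, ay, az, tx, ty, tz, fingers, ...]. A call has 1 to 12 rows; each row is the pose to reach, as a shift and turn from the pose commanded when the call began, along the tool's axes at that moment; what a row does not reach only later rows make up. Full scale, the value 1, is 300 mm for a shift and 30 degrees for a turn. A row lasts 1/8 s, in which the tool goes at most 62.5 mm and 10.7 degrees, less where a joint would pass 70% of its speed; a pose out of reach is approached as far as the arm can. A call with a number of a shift or a turn outside -1 to 1 is refused whole. A call with a gripper value outside its range is refused whole. The fingers move at their own pace and stop on an object; FORCE is the grip in N (left out, the last holds). Time passes only in rows, so rows that repeat a pose let the fingers close. It gives the time, the measured TCP pose, the force, the opening and the grip force at its end, in the units of the state.
- telemetry.get_obs(): the state, without advancing time (a new reading comes with each control period).
- optics.get_image(name): name is "scene" or "top"; returns a dict with "image" (400x640x3 uint8, red, green, blue), "depth" (400x640 float32, m along the optical axis (not along the pixel's ray), 0 where there is no reading), "fx", "fy", "cx", "cy" (pixels), "rvec" (rotation vector, rad) and "tvec" (3), from world to camera coordinates, as OpenCV has them. Camera axes: x right, y down, z forward; pixel columns grow to the right and rows downward; lengths in m; the calibration is good to about 2 mm. A picture is of the moment at which its call begins.
- ctrl.finish_job(): hands the job in; it is judged then, once.
The state is a dict: "t": time; "q": joint angles; "dq": joint speeds; "effort": joint torques, N m; "tool_pos": TCP position; "tool_rot": TCP orientation; "contact_force": force on the tool from outside, world axes, zero at the start; "wrist_torque": the same for the moment, N m; "opening": finger opening in m; "grip_force": force on a finger pad.
Only numpy, scipy, OpenCV 4.12 (cv2) and the standard library are available. Lean on these libraries where they do the work, as an engineer would, in place of code of your own. Each camera call takes 0.05 s, during which the arm holds its last target. There are 200 camera calls.

### The job

Pack up the drawing desk: stand the round ink jar upright in the round nest of the wooden caddy and the square tin upright in its square nest, both fully down and let go while the caddy stands on the table. Then lift the loaded caddy by its handle, keeping it level all the way, and finish while still holding it steady and level about 15 cm above the table; do not put it down or let go. Leave everything else on the table where it is.

Things in the scene. Friction and masses are not known exactly. Their poses are not given: they have to be found in the camera images.
- caddy: Loose plywood block with an arched handle over its middle, 250 (own x) x 120 (y) x 24 mm, at any yaw. Origin: centre of its underside, z up. Toward +x a round nest 59 mm across, toward -x a square one 49 x 49 mm with sides along the caddy's x and y; both 16 mm deep, 2 mm chamfer, 8 mm floor beneath. Empty with handle 0.3 to 0.45 kg.
- caddy_handle: Wooden handle fixed on the caddy. Origin: centre of its flat-sided grip bar, 91 mm above the caddy's underside, over its middle, same axes. Bar 116 mm long (y), 20 mm thick (x), 26 mm tall (top at 104 mm), open below; posts 18 x 12 mm at its ends (y = +-52 mm), 92 mm free between them.
- round_nest (a point): Centre of the floor of the caddy's round nest: 80 mm from the caddy's middle along its +x, 8 mm above its underside.
- square_nest (a point): Centre of the floor of the caddy's square nest: 80 mm from the caddy's middle along its -x, 8 mm above its underside.
- ink_jar: Closed round amber glass jar with a black lid, a straight cylinder 54 mm across and 56 mm tall, standing loose. Origin at the centre of its underside, z up. 0.1 to 0.2 kg.
- nib_tin: Plain square steel tin with a lid, 44 x 44 mm and 56 mm tall, standing loose at any yaw, its sides along its own x and y. Origin at the centre of its underside, z up. 0.09 to 0.18 kg.
- water_glass: Bystander: empty clear drinking glass, 68 mm across at the rim, 85 mm tall, standing. Origin at the centre of its underside. Leave it alone.
- tape_roll: Bystander: brown cardboard ring (a roll of tape) lying flat, 84 mm outside, 60 mm inside, 24 mm tall. Origin at the centre of its underside. Leave it alone.
- eraser: Bystander: white eraser lying flat, 60 x 24 x 13 mm. Origin at the centre of its underside. Leave it alone.
- dropper_bottle: Bystander: slim amber bottle, 32 mm across, 75 mm tall, standing. Origin at the centre of its underside. Leave it alone.
- mug: Bystander: white mug, 80 mm across, 85 mm tall, handle at its own +y. Origin at the centre of its underside. Leave it alone.
- paintbrush: Bystander: paintbrush (thin, round, 9 mm thick) lying along its own x, 200 mm long, origin under its middle. Leave it alone.
There are look-alikes about, which are no part of the job. Leave any blue or purple look-alike of the ink_jar alone.

How it is judged:
On the way:
1. jar seated in the round nest and tin in the square nest, both let go, caddy standing on the table (x of ink_jar in the frame of round_nest between -0.004 and 0.004 m and y of ink_jar in the frame of round_nest between -0.004 and 0.004 m and z of ink_jar in the frame of round_nest between -0.004 and 0.004 m and angle between the z axis of each of ink_jar, nib_tin and the z axis of caddy, either way round below 0.08 rad and contact force between the fingers and ink_jar below 0.2 N and x of nib_tin in the frame of square_nest between -0.004 and 0.004 m and y of nib_tin in the frame of square_nest between -0.004 and 0.004 m and z of nib_tin in the frame of square_nest between -0.004 and 0.004 m and contact force between the fingers and nib_tin below 0.2 N and height (world z) of caddy below 0.005 m and angle between caddy's own z axis and vertical below 0.03 rad), for 0.2 s.
At the end, for the whole second after the job is handed in: Held by the handle in the fingers, underside 110 to 250 mm above the table, higher than anything that could carry it; tilt under 0.09 rad, under 20 mm/s and 0.1 rad/s; jar and tin untouched by the fingers, in their own nests within 4 mm of the floor centre and 0.08 rad of upright in the caddy (x of ink_jar in the frame of round_nest between -0.004 and 0.004 m and y of ink_jar in the frame of round_nest between -0.004 and 0.004 m and z of ink_jar in the frame of round_nest between -0.004 and 0.004 m and angle between the z axis of each of ink_jar, nib_tin and the z axis of caddy, either way round below 0.08 rad and contact force between the fingers and ink_jar below 0.2 N and x of nib_tin in the frame of square_nest between -0.004 and 0.004 m and y of nib_tin in the frame of square_nest between -0.004 and 0.004 m and z of nib_tin in the frame of square_nest between -0.004 and 0.004 m and contact force between the fingers and nib_tin below 0.2 N and height (world z) of caddy between 0.11 and 0.25 m and angle between caddy's own z axis and vertical below 0.09 rad and linear speed of caddy below 0.02 m/s and angular speed of caddy below 0.1 rad/s and contact force between the fingers and caddy_handle above 2 N); the arm keeps its last pose, push and grip.
It fails at once if the caddy is tilted by more than 0.2 rad (angle between caddy's own z axis and vertical above 0.2 rad).
It fails at once if a bystander is moved by more than 30 mm (distance of any of water_glass, tape_roll, eraser, dropper_bottle, mug, paintbrush from where it was at the start of the episode above 0.03 m).
It also fails if it takes over 72 s, if anything falls off the work surface, if the arm or the gripper's body presses on something with over 40 N, if the wrist force passes 120 N, or if a joint passes its speed limit or range.

## Working session

There is one attempt and no reset: what is moved stays moved. The work goes in short steps, Python scripts to look and compute and a shell command to move; the robot and the scene stay as the last step left them, time stands still between calls to the robot, and variables do not carry over. Pictures are saved under pics/ and viewed, at most 10 in all, crops included, and the job is handed in when it is done.

```bash
mkdir -p pics; ls
python3 - <<'E'
from station import telemetry, optics, ctrl
import cv2,numpy as np
o=telemetry.get_obs(); print(o['tool_pos'],o['tool_rot'],o['opening'])
for n in("top","scene"):
    d=optics.get_image(n); cv2.imwrite(f'pics/{n}0.png',d['image'][:,:,::-1]); np.savez(f'{n}0.npz',**d)
    print(n,d['fx'],d['fy'],d['cx'],d['cy'],d['rvec'],d['tvec'])
E
```

```text
pics
[ 0.25969266 -0.56782881  0.23007252] [-3.06768169e+00 -6.68058413e-01  3.36206259e-04] 0.08552688629861648
top 433.20540006697917 433.20540006697917 319.08465160175166 197.76533351112033 [ 2.14658066 -2.06120389  0.22106253] [-0.05477049  0.56574686  0.96290801]
scene 389.03101350101116 389.03101350101116 323.1702520658096 198.91288609968768 [ 1.84289464  1.73663548 -0.69263748] [-0.01054108 -0.35428953  1.55762763]
```

View pics/top0.png

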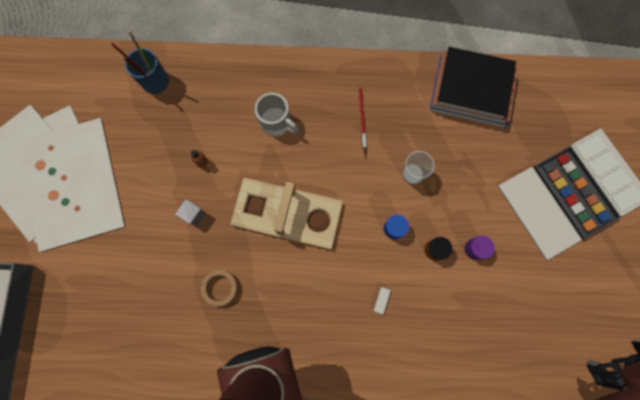

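View pics/scene0.png

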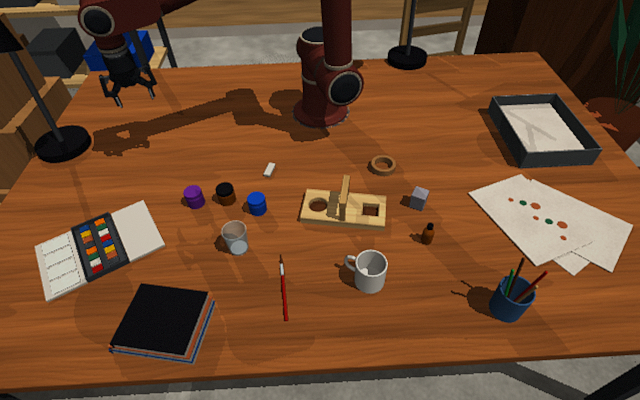

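The top view shows the jar candidates: blue at (397,228), black lid on amber at (440,248), purple at (481,248). I choose the black-lidded one at (440,248). The tin is at (189,212), not the dropper bottle at (199,158). The caddy is at (287,213), with the round hole at (318,220) and the square hole at (257,205).

```bash
cat > h.py <<'E'
import numpy as np,cv2
from scipy.spatial.transform import Rotation as R
def cloud(d):
    Z=d['depth'];v,u=np.mgrid[:400,:640]
    P=np.stack([(u-d['cx'])/d['fx']*Z,(v-d['cy'])/d['fy']*Z,Z],-1)
    return (P-d['tvec'])@R.from_rotvec(d['rvec']).as_matrix()   # R^T (p-t)
def cast(d,uv,z):
    uv=np.atleast_2d(uv).astype(float);M=R.from_rotvec(d['rvec']).as_matrix()
    r=np.c_[(uv[:,0]-d['cx'])/d['fx'],(uv[:,1]-d['cy'])/d['fy'],np.ones(len(uv))]@M
    c=-M.T@d['tvec'];return c+r*((z-c[2])/r[:,2])[:,None]
def rect(P):
    (c,s,a)=cv2.minAreaRect((P[:,:2]*1000).astype(np.float32));return np.round(c,1),np.round(s,1),round(a,1)
def near(W,c,r,z0,z1):
    m=(np.hypot(W[...,0]-c[0],W[...,1]-c[1])<r)&(W[...,2]>z0)&(W[...,2]<z1);return m
E
python3 - <<'E'
from h import *
for n in('top','scene'):
    d=dict(np.load(n+'0.npz'));W=cloud(d)
    if n=='top':
        C={k:cast(d,[p],.05)[0] for k,p in dict(jar=(440,248),blue=(397,228),purple=(481,248),tin=(189,212),caddy=(287,213),drop=(199,158)).items()}
    print(n,'table z',np.median(W[near(W,C['caddy'],.3,-.02,.015)][:,2]))
    for k,z0,z1,r in(('jar',.05,.063,.045),('blue',.05,.063,.045),('purple',.05,.063,.045),('tin',.05,.063,.045),('caddy',.018,.03,.16),('caddy',.095,.112,.1),('drop',.03,.09,.03)):
        m=near(W,C[k],r,z0,z1);m=cv2.morphologyEx(m.astype(np.uint8),cv2.MORPH_OPEN,np.ones((2,2)))>0
        P=W[m]
        if len(P)>3: print(k,z0,len(P),'mean',np.round(P.mean(0)*1000,1),'rect',rect(P))
    if n=='top':
        g=d['image']
        # holes in caddy top by depth/brightness
        hsv=cv2.cvtColor(g,cv2.COLOR_RGB2HSV);
        for nm,(x,y) in dict(sq=(257,205),rd=(318,220)).items():
            s=g[y-18:y+19,x-18:x+19].sum(2).astype(np.uint8) if 0 else cv2.cvtColor(g,cv2.COLOR_RGB2GRAY)[y-18:y+19,x-18:x+19]
            t,b=cv2.threshold(s,0,255,cv2.THRESH_BINARY_INV+cv2.THRESH_OTSU)
            nl,L,st,ce=cv2.connectedComponentsWithStats(b);l=L[18,18]
            yx=np.argwhere(L==l);uv=yx[:,::-1]+[x-18,y-18]
            print(nm,t,len(uv),rect(cast(d,uv,.024)))
d=dict(np.load('top0.npz'));g=d['image'][170:290,170:510,::-1]
cv2.imwrite('pics/crop1.png',cv2.resize(g,None,fx=2.3,fy=2.3,interpolation=cv2.INTER_CUBIC))
E
```

```text
top table z 0.001879267511342697
jar 0.05 430 mean [ 459.8 -319.    61.2] rect (array([ 423.6, -199.5]), array([ 52.6, 343.3]), 17.1)
blue 0.05 413 mean [ 507.5 -219.7   59.4] rect (array([ 450.8, -141. ]), array([ 52.6, 278.8]), 35.7)
purple 0.05 440 mean [ 465.7 -415.6   61. ] rect (array([ 425.8, -251.1]), array([ 52.5, 441. ]), 13.7)
tin 0.05 349 mean [520.9 271.3  61.4] rect (array([441.2, 135. ]), array([401.5,  45.1]), 60.0)
caddy 0.018 3649 mean [532.7  42.5  27.9] rect (array([487.4,  54.8]), array([252.7, 228.1]), 77.2)
caddy 0.095 462 mean [532.   42.8 109.4] rect (array([471.7,  26. ]), array([275.3,  66.6]), 15.6)
drop 0.03 167 mean [657.7 265.4  51.4] rect (array([661.4, 265.2]), array([20.9, 33.4]), 59.9)
sq 114.0 382 (array([552.5, 125.5]), array([48.1, 48.6]), 78.2)
rd 119.0 659 (array([520.8, -22.5]), array([88.4, 70.5]), 2.9)
scene table z 0.0008427213835791522
jar 0.05 189 mean [ 480.3 -309.7   68. ] rect (array([ 858.3, -199.1]), array([957. ,  52.1]), 16.4)
blue 0.05 203 mean [ 514.3 -215.    54.9] rect (array([ 498., -206.]), array([48.7, 86.8]), 57.5)
purple 0.05 197 mean [ 482.  -407.2   63.2] rect (array([ 866.5, -249.7]), array([980.6,  52.7]), 22.3)
tin 0.05 167 mean [529.9 278.3  57.5] rect (array([879.9, 124.7]), array([ 46.1, 919.6]), 66.3)
caddy 0.018 1952 mean [548.2  50.8  29.4] rect (array([878.1, -18.3]), array([251.7, 855.4]), 78.7)
caddy 0.095 217 mean [535.2  49.2  93.4] rect (array([486.5,  58. ]), array([ 16.6, 217.9]), 78.7)
drop 0.03 147 mean [668.9 271.7  51.4] rect (array([952.1, 126.9]), array([ 30.1, 788.7]), 62.9)
```

View pics/crop1.png

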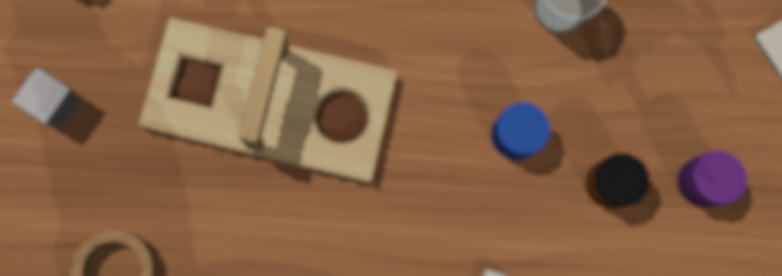

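```bash
cat >> h.py <<'E'
def blob(d,seed,z0,z1,zp,r,W=None):
    W=cloud(d) if W is None else W
    m=((W[...,2]>z0)&(W[...,2]<z1)&(d['depth']>0)).astype(np.uint8)
    n,L,st,ce=cv2.connectedComponentsWithStats(m,connectivity=4)
    c=cast(d,[seed],zp)[0];v,u=np.mgrid[:400,:640]
    k=np.bincount(L[near(W,c,r,z0,z1)&(m>0)]).argmax()
    uv=np.argwhere(L==k)[:,::-1];P=cast(d,uv,zp);return P
E
python3 - <<'E'
from h import *
d=dict(np.load('top0.npz'))
for k,s,z0,z1,zp in(('jar',(440,248),.05,.07,.056),('blue',(397,228),.05,.07,.056),('purple',(481,248),.05,.07,.056),('tin',(189,212),.05,.07,.056),('caddy',(270,225),.02,.036,.024),('handle',(287,213),.095,.12,.104)):
    P=blob(d,s,z0,z1,zp,.03);print(k,len(P),'mean',np.round(P.mean(0)*1000,1),rect(P),np.round(cv2.minEnclosingCircle((P[:,:2]*1000).astype(np.float32))[0],1))
# nests via cast of dark pixels: colour
g=cv2.cvtColor(d['image'],cv2.COLOR_RGB2HSV)
for nm,(x,y) in dict(sq=(257,205),rd=(318,220)).items():
    s=g[y-16:y+17,x-16:x+17];print(nm,s[16,16],s[2,16],s[16,0])
m=((g[...,1]>135)&(g[...,2]<150)).astype(np.uint8)
n,L=cv2.connectedComponents(m,connectivity=4)
for nm,(x,y) in dict(sq=(257,205),rd=(318,220)).items():
    uv=np.argwhere(L==L[y,x])[:,::-1];print(nm,len(uv),rect(cast(d,uv,.024)))
s=dict(np.load('scene0.npz'))
for k,sd,z0,z1,zp in(('jar',(225,186),.045,.08,.056),('tin',(420,190),.045,.08,.056),('handle',(345,178),.085,.12,.104),):
    try:
        P=blob(s,sd,z0,z1,zp,.04);print('scene',k,len(P),np.round(P.mean(0)*1000,1),rect(P))
    except Exception as e: print(e)
E
```

```text
jar 431 mean [ 462.6 -318.2   56. ] (array([ 461.7, -318.2]), array([52.4, 54. ]), 45.9) [ 462.  -318.3]
blue 416 mean [ 510.4 -218.1   56. ] (array([ 510.4, -218.6]), array([52.3, 52.6]), 46.1) [ 510.3 -217.9]
purple 441 mean [ 468.5 -415.2   56. ] (array([ 468.5, -414.9]), array([53.2, 53.9]), 88.0) [ 468.5 -414.9]
tin 353 mean [524.1 275.5  56. ] (array([523.9, 275.3]), array([46.6, 43.2]), 59.2) [524.4 275.4]
caddy 3706 mean [535.8  45.8  24. ] (array([537. ,  46.2]), array([250.3, 120.8]), 78.8) [536.1  45.9]
handle 464 mean [535.5  45.8 104. ] (array([536.1,  45.6]), array([ 20.9, 116.5]), 78.7) [536.6  47.8]
sq [ 11 146  96] [ 22  71 184] [ 19  81 183]
rd [ 11 145  95] [ 19  81 179] [ 18  95 116]
sq 255 (array([550.7, 124.4]), array([38.9, 39.7]), 78.6)
rd 320 (array([519.3, -31. ]), array([46.7, 46.6]), 47.2)
scene jar 209 [ 466.5 -316.6   56. ] (array([ 467.1, -316.3]), array([62.8, 52.1]), 5.9)
scene tin 188 [526.9 275.3  56. ] (array([526.6, 275.5]), array([43.4, 51.6]), 60.1)
scene handle 240 [545.6  44.9 104. ] (array([543.2,  45.4]), array([ 20.7, 131.6]), 78.8)
```

The crop confirms it: the black lid sits at crop (621,180), distinct from the blue and purple jars. Caddy, tin and nests are all clear. In mm:
- jar: (462.3, -318.2)
- tin: (524, 275.4), yaw 59.5°
- caddy: (536.5, 46), +x at -101.3°
- round nest: (520.8, -32.5)
- square nest: (552.2, 124.5)

```bash
cat > to.py <<'E'
import sys;from h import *;from station import telemetry
def to(x,y,z,yaw):  # mm, deg (tool y direction)
    o=telemetry.get_obs();M=R.from_rotvec(o['tool_rot']).as_matrix();a=np.deg2rad(yaw)
    Y=np.array([np.cos(a),np.sin(a),0]);Z=np.array([0,0,-1.]);T=np.c_[np.cross(Y,Z),Y,Z]
    s=M.T@(np.array([x,y,z])/1e3-o['tool_pos'])/.3;r=np.rad2deg(R.from_matrix(M.T@T).as_rotvec())/30
    print('t',round(o['t'],2),'turn',np.round(r,4),'shift',np.round(s,4),'open',round(o['opening'],4),'grip',o['grip_force'],'tcp',np.round(o['tool_pos']*1e3,1))
if __name__=='__main__': to(*map(float,sys.argv[1:5]))
E
python3 to.py 462.3 -318.2 160 -11.3
```

```text
t 0.1 turn [-0.003  -0.0021 -1.8044] shift [ 0.9602 -0.4757  0.2351] open 0.0857 grip 0.0 tcp [ 259.7 -567.9  230.2]
```

```bash
python3 -m pendant '[-0.003,-0.002,-0.3,0.2,-0.1,0.05,1,-0.003,-0.002,-0.6,0.4,-0.2,0.1,1,-0.003,-0.002,-0.9,0.6,-0.3,0.15,1,-0.003,-0.002,-0.95,0.8,-0.4,0.2,1,-0.003,-0.002,-0.95,0.96,-0.475,0.235,1,-0.003,-0.002,-0.95,0.96,-0.475,0.235,1,-0.003,-0.002,-0.95,0.96,-0.475,0.235,1,-0.003,-0.002,-0.95,0.96,-0.475,0.235,1]'; python3 to.py 462.3 -318.2 160 -11.3
```

```text
t: 1.1
tool_pos: [0.462, -0.3203, 0.1612]
tool_rot: [2.809, 1.4, -0.002]
contact_force: [0.6, -0.1, -0.1]
opening: 0.0852
grip_force: 0.0
t 1.1 turn [ 0.0025  0.0046 -0.8569] shift [ 0.0062 -0.0035  0.004 ] open 0.0852 grip 0.0 tcp [ 462.  -320.3  161.2]
```

```bash
python3 -m pendant '[0,0,-0.3,0,0,0,1,0,0,-0.6,0,0,0,1,0,0,-0.857,0,0,0,1,0,0,-0.857,0,0,0,1,0,0,-0.857,0,0,0,1,0,0,-0.857,0,0,0,1]'; python3 to.py 462.3 -318.2 18 -11.3
```

```text
t: 1.85
tool_pos: [0.4623, -0.3195, 0.1609]
tool_rot: [2.428, 1.99, -0.002]
contact_force: [0.2, 0.5, 0.1]
opening: 0.0851
grip_force: 0.0
t 1.85 turn [ 0.0012  0.0036 -0.0006] shift [ 0.005  -0.0011  0.4763] open 0.0851 grip 0.0 tcp [ 462.3 -319.5  160.9]
```

```bash
python3 -m pendant '[0,0.003,0,0.005,-0.001,0.12,1,0,0.003,0,0.005,-0.001,0.24,1,0,0.003,0,0.005,-0.001,0.36,1,0,0.003,0,0.005,-0.001,0.44,1,0,0.003,0,0.005,-0.001,0.476,1,0,0.003,0,0.005,-0.001,0.476,1,0,0.003,0,0.005,-0.001,0.476,1]'; python3 -m pendant '[0,0,0,0,0,0,0.6,0,0,0,0,0,0,0.3,0,0,0,0,0,0,0.3,0,0,0,0,0,0,0.3,0,0,0,0,0,0,0.3,0,0,0,0,0,0,0.3]' 30;  python3 to.py 462.3 -318.2 110 -11.3
```

```text
t: 2.72
tool_pos: [0.4634, -0.3186, 0.0195]
tool_rot: [2.426, 1.992, 0.001]
contact_force: [0.5, -0.8, -0.1]
opening: 0.0854
grip_force: 0.0
t: 3.48
tool_pos: [0.4631, -0.3183, 0.0191]
tool_rot: [2.426, 1.992, 0.0]
contact_force: [-0.4, 0.1, 5.3]
opening: 0.0532
grip_force: 32.2
t 3.48 turn [0.0032 0.002  0.0026] shift [-0.0004 -0.0022 -0.3029] open 0.0532 grip 32.15178608894348 tcp [ 463.1 -318.3   19.1]
```

```bash
python3 -m pendant '[0,0,0,0,0,-0.1,0.3,0,0,0,0,0,-0.25,0.3,0,0,0,0,0,-0.35,0.3,0,0,0,0,0,-0.35,0.3,0,0,0,0,0,-0.35,0.3]' 30;  python3 to.py 520.8 -32.5 124 -11.3
```

```text
t: 4.1
tool_pos: [0.4616, -0.3169, 0.1209]
tool_rot: [-2.426, -1.992, 0.0]
contact_force: [-0.6, -0.2, -2.8]
opening: 0.0531
grip_force: 32.2
t 4.1 turn [-0.0039 -0.0026  0.0027] shift [ 0.9682  0.0091 -0.009 ] open 0.0531 grip 32.235260009765625 tcp [ 461.6 -316.9  120.9]
```

```bash
python3 -m pendant '[0,0,0,0.15,0.001,0,0.3,0,0,0,0.3,0.003,0,0.3,0,0,0,0.45,0.005,0,0.3,0,0,0,0.6,0.006,0,0.3,0,0,0,0.75,0.007,0,0.3,0,0,0,0.88,0.009,0,0.3,0,0,0,0.968,0.009,0,0.3,0,0,0,0.968,0.009,0,0.3,0,0,0,0.968,0.009,0,0.3,0,0,0,0.968,0.009,0,0.3]' 30
cat > look.py <<'E'
import sys;from h import *;from station import optics,telemetry
n=sys.argv[1];o=telemetry.get_obs();print(np.round(o['tool_pos']*1e3,1),np.round(o['contact_force'],1))
for c in('top','scene'):
    d=optics.get_image(c);np.savez(f'{c}{n}.npz',**d)
    p=d['image'][:,:,::-1];cv2.imwrite(f'pics/{c}{n}.png',p)
    uv=cv2.projectPoints(np.array([[o['tool_pos']]]),d['rvec'],d['tvec'],np.array([[d['fx'],0,d['cx']],[0,d['fy'],d['cy']],[0,0,1]]),None)[0].ravel().astype(int);print(c,uv)
    x,y=max(uv[0]-60,0),max(uv[1]-45,0);globals()[c]=cv2.resize(p[y:y+110,x:x+120],(480,440),interpolation=cv2.INTER_CUBIC)
    if c=='scene': cv2.imwrite(f'pics/c{n}.png',cv2.resize(np.hstack([top,scene]),(800,366)))
E
python3 look.py 1; python3 to.py 520.8 -32.5 124 -11.3
```

```text
t: 5.35
tool_pos: [0.5212, -0.0342, 0.1222]
tool_rot: [-2.429, -1.992, 0.001]
contact_force: [0.2, 0.3, -1.3]
opening: 0.0532
grip_force: 32.2
[521.2 -34.2 122.2] [ 0.2  0.3 -1.3]
top [319 212]
scene [316 181]
t 5.45 turn [0.0003 0.0005 0.0001] shift [ 0.0051 -0.0033 -0.0044] open 0.0532 grip 32.233768701553345 tcp [521.5 -34.2 122.7]
```

View pics/c1.png

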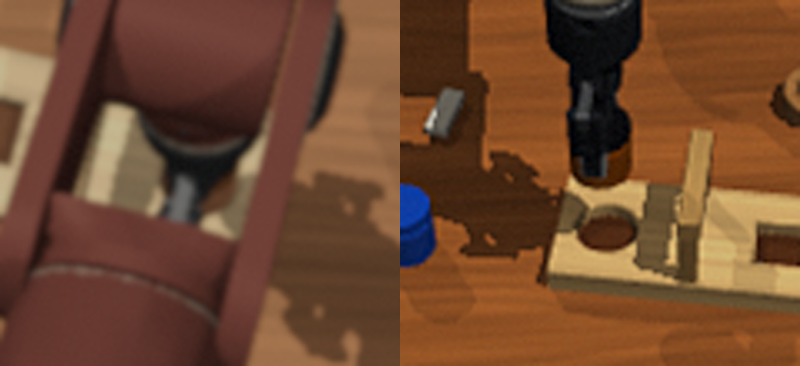

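The jar is held upright above the round nest (scene crop: jar (600,165), nest (608,232)).

```bash
python3 -m pendant '[0,0,0,0.005,-0.003,0.08,0.3,0,0,0,0.005,-0.003,0.16,0.3,0,0,0,0.005,-0.003,0.22,0.3,0,0,0,0.005,-0.003,0.22,0.3,0,0,0,0.005,-0.003,0.22,0.3,0,0,0,0.005,-0.003,0.22,0.3]' 30;python3 to.py 520.8 -32.5 37 -11.3;python3 look.py 2
```

```text
t: 6.2
tool_pos: [0.5221, -0.032, 0.0583]
tool_rot: [2.426, 1.992, 0.003]
contact_force: [0.1, 0.4, -0.8]
opening: 0.0531
grip_force: 32.3
t 6.2 turn [0.0055 0.0004 0.0026] shift [-0.0023 -0.0042  0.0708] open 0.0531 grip 32.26233959197998 tcp [522.1 -32.   58.3]
[522.1 -32.   58.3] [ 0.1  0.4 -0.8]
top [318 216]
scene [317 196]
```

View pics/c2.png

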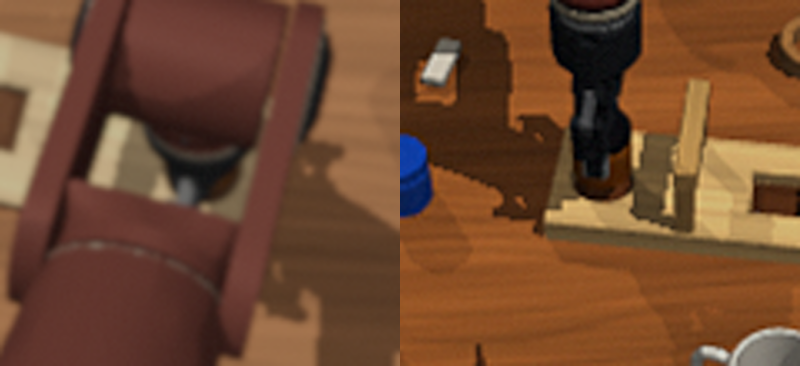

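The jar is directly over the nest (scene crop (602,180)). Lowering.

```bash
python3 -m pendant '[0,0,0,0,0,0.04,0.3,0,0,0,0,0,0.07,0.3,0,0,0,0,0,0.07,0.3,0,0,0,0,0,0.09,0.3,0,0,0,0,0,0.1,0.3,0,0,0,0,0,0.1,0.3,0,0,0,0,0,0.1,0.3]' 30;python3 to.py 520.8 -32.5 27 -11.3
```

```text
t: 7.18
tool_pos: [0.5214, -0.0319, 0.0272]
tool_rot: [2.427, 1.993, 0.001]
contact_force: [0.1, 0.5, -0.1]
opening: 0.0531
grip_force: 32.3
t 7.17 turn [0.0025 0.0003 0.0026] shift [-0.0025 -0.0017  0.0005] open 0.0531 grip 32.2585254907608 tcp [521.4 -31.9  27.2]
```

```bash
python3 -m pendant '[0,0,0,0,0,0,0.75,0,0,0,0,0,0,0.85,0,0,0,0,0,0,0.85,0,0,0,0,0,0,0.85,0,0,0,0,0,-0.1,0.85,0,0,0,0,0,-0.3,0.85,0,0,0,0,0,-0.45,1,0,0,0,0,0,-0.45,1,0,0,0,0,0,-0.45,1]';python3 to.py 524 275.4 160 -30.5
```

```text
t: 8.3
tool_pos: [0.5206, -0.0316, 0.1613]
tool_rot: [-2.428, -1.994, 0.001]
contact_force: [-0.0, 0.1, -0.3]
opening: 0.0853
grip_force: 0.0
t 8.3 turn [-6.000e-04  5.000e-04  6.427e-01] shift [ 1.0061 -0.188   0.0041] open 0.0853 grip 0.0 tcp [520.6 -31.6 161.3]
```

```bash
python3 -m pendant '[0,0,0.15,0.18,-0.03,0,1,0,0,0.3,0.36,-0.07,0,1,0,0,0.45,0.54,-0.1,0,1,0,0,0.6,0.72,-0.13,0,1,0,0,0.643,0.88,-0.16,0,1,0,0,0.643,1,-0.188,0,1,0,0,0.643,1,-0.188,0,1,0,0,0.643,1,-0.188,0,1,0,0,0.643,1,-0.188,0,1,0,0,0.643,1,-0.188,0,1]';python3 to.py 524 275.4 18 -30.5
python3 - <<'E'
from h import *;from station import optics
d=optics.get_image('top');np.savez('top3.npz',**d);s=optics.get_image('scene');np.savez('scene3.npz',**s)
cv2.imwrite('pics/s3.png',cv2.resize(np.hstack([d['image'][150:290,160:360],s['image'][140:280,280:480]])[:,:,::-1],(800,280),interpolation=cv2.INTER_CUBIC))
for k,sd,z0,z1,zp in(('jar',(318,220),.055,.075,.064),('caddy',(270,225),.02,.036,.024),('handle',(287,213),.095,.12,.104)):
    P=blob(d,sd,z0,z1,zp,.03);print(k,len(P),'mean',np.round(P.mean(0)*1000,1),rect(P))
E
```

```text
t: 9.55
tool_pos: [0.5242, 0.2725, 0.1617]
tool_rot: [2.728, 1.556, -0.0]
contact_force: [0.1, 0.0, 1.1]
opening: 0.0855
grip_force: 0.0
t 9.55 turn [ 0.0009  0.0006 -0.0031] shift [ 0.0081 -0.0058  0.4789] open 0.0855 grip 0.0 tcp [524.2 272.5 161.7]
jar 412 mean [522.7 -32.9  64. ] (array([523.5, -33.4]), array([52.1, 51.5]), 2.3)
caddy 3632 mean [535.5  47.4  24. ] (array([536.9,  46.3]), array([250.3, 121. ]), 78.7)
handle 468 mean [535.6  45.8 104. ] (array([536.4,  45.6]), array([ 20.9, 116. ]), 78.9)
```

View pics/s3.png

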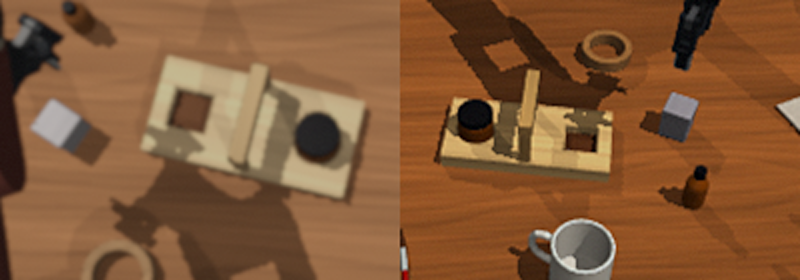

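The jar is seated in the round nest (crop (317,137)) and the caddy has not shifted; the tin is undisturbed with the gripper above it. Correcting and descending on the tin.

```bash
python3 -m pendant '[0,0,-0.002,0.008,-0.005,0,1,0,0,-0.002,0.008,-0.005,0.12,1,0,0,-0.002,0.008,-0.005,0.24,1,0,0,-0.002,0.008,-0.005,0.36,1,0,0,-0.002,0.008,-0.005,0.44,1,0,0,-0.002,0.008,-0.005,0.476,1,0,0,-0.002,0.008,-0.005,0.476,1,0,0,-0.002,0.008,-0.005,0.476,1]';python3 to.py 524 275.4 18 -30.5; python3 -m pendant '[0,0,0,0,0,0,0.6,0,0,0,0,0,0,0.3,0,0,0,0,0,0,0.2,0,0,0,0,0,0,0.2,0,0,0,0,0,0,0.2,0,0,0,0,0,0,0.2]' 30;  python3 to.py 524 275.4 18 -30.5
```

```text
t: 10.65
tool_pos: [0.5252, 0.2767, 0.0206]
tool_rot: [2.726, 1.56, 0.004]
contact_force: [0.7, 1.5, 0.3]
opening: 0.0854
grip_force: 0.0
t 10.65 turn [ 0.0041 -0.0036  0.0016] shift [-0.0058 -0.0013  0.0085] open 0.0854 grip 0.0 tcp [525.2 276.7  20.6]
t: 11.4
tool_pos: [0.5246, 0.2765, 0.0198]
tool_rot: [2.726, 1.56, 0.002]
contact_force: [-0.6, 0.0, 5.5]
opening: 0.0438
grip_force: 32.4
t 11.4 turn [ 0.0022 -0.0016  0.0016] shift [-0.0042  0.      0.006 ] open 0.0438 grip 32.360132932662964 tcp [524.6 276.5  19.8]
```

```bash
python3 -m pendant '[0,0,0,0,0,-0.1,0.2,0,0,0,0,0,-0.25,0.2,0,0,0,0,0,-0.35,0.2,0,0,0,0,0,-0.35,0.2,0,0,0,0,0,-0.35,0.2]' 30;  python3 to.py 552.4 125.7 124 -11.3
```

```text
t: 12.02
tool_pos: [0.5228, 0.2758, 0.1217]
tool_rot: [2.727, 1.56, -0.005]
contact_force: [-0.4, 0.3, -1.4]
opening: 0.0437
grip_force: 31.8
t 12.03 turn [-0.0037  0.0046 -0.6385] shift [-0.3812  0.3385 -0.007 ] open 0.0437 grip 31.831737756729126 tcp [522.8 275.8 121.7]
```

```bash
python3 -m pendant '[0,0,-0.2,-0.1,0.09,0,0.2,0,0,-0.4,-0.2,0.18,0,0.2,0,0,-0.6,-0.3,0.26,0,0.2,0,0,-0.6385,-0.381,0.3385,0,0.2,0,0,-0.6385,-0.381,0.3385,0,0.2,0,0,-0.6385,-0.381,0.3385,0,0.2,0,0,-0.6385,-0.381,0.3385,0,0.2]' 30;  python3 to.py 552.4 125.7 58 -11.3; python3 look.py 4;  python3 to.py 552.4 125.7 58 -11.3
```

```text
t: 12.9
tool_pos: [0.5529, 0.1271, 0.1231]
tool_rot: [-2.428, -1.993, 0.002]
contact_force: [0.0, 0.3, -1.4]
opening: 0.0438
grip_force: 31.8
t 12.9 turn [-0.0021  0.001   0.0022] shift [-0.0048 -0.0006  0.217 ] open 0.0438 grip 31.756537556648254 tcp [552.9 127.1 123.1]
[552.9 127.1 123.1] [ 0.   0.3 -1.4]
top [247 195]
scene [373 186]
t 13.0 turn [-0.0002  0.0005  0.0025] shift [-0.0051 -0.002   0.219 ] open 0.0434 grip 31.75549864768982 tcp [553.3 127.1 123.7]
```

View pics/c4.png

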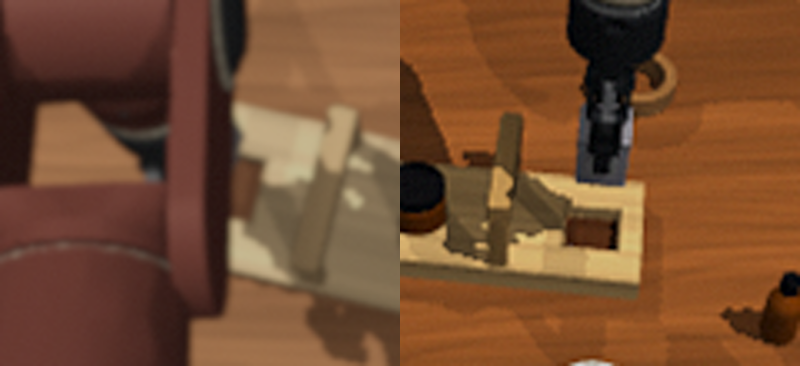

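The tin is held upright and square above its nest (scene crop: tin (602,155), nest (593,230)). Correcting by about 1.5 mm and descending part way.

```bash
python3 -m pendant '[0,0,0.002,-0.005,-0.001,0.08,0.2,0,0,0.002,-0.005,-0.001,0.16,0.2,0,0,0.002,-0.005,-0.001,0.22,0.2,0,0,0.002,-0.005,-0.001,0.22,0.2,0,0,0.002,-0.005,-0.001,0.22,0.2,0,0,0.002,-0.005,-0.001,0.22,0.2]' 30;python3 to.py 552.4 125.7 28 -11.3
```

```text
t: 13.75
tool_pos: [0.5541, 0.125, 0.0594]
tool_rot: [2.429, 1.99, 0.003]
contact_force: [-0.2, 0.2, -1.4]
opening: 0.0437
grip_force: 31.8
t 13.75 turn [ 0.0052 -0.0009 -0.0017] shift [ 0.0011 -0.0063  0.1048] open 0.0437 grip 31.754291653633118 tcp [554.1 125.   59.4]
```

```bash
python3 -m pendant '[0,0,0,0.001,-0.004,0.03,0.2,0,0,0,0.001,-0.004,0.06,0.2,0,0,0,0.001,-0.004,0.08,0.2,0,0,0,0.001,-0.004,0.095,0.2,0,0,0,0.001,-0.004,0.105,0.2,0,0,0,0.001,-0.004,0.105,0.2,0,0,0,0.001,-0.004,0.105,0.2]' 30;python3 to.py 552.4 125.7 28 -11.3
```

```text
t: 14.62
tool_pos: [0.5523, 0.1254, 0.0278]
tool_rot: [2.43, 1.991, -0.0]
contact_force: [-3.4, -0.8, 6.0]
opening: 0.0435
grip_force: 32.6
t 14.62 turn [ 0.0007  0.0008 -0.0017] shift [ 0.0011  0.0001 -0.0006] open 0.0435 grip 32.576345801353455 tcp [552.3 125.4  27.8]
```

```bash
python3 -m pendant '[0,0,0,0,0,0,0.65,0,0,0,0,0,0,0.8,0,0,0,0,0,0,0.8,0,0,0,0,0,0,0.8,0,0,0,0,0,-0.1,0.8,0,0,0,0,0,-0.3,0.8,0,0,0,0,0,-0.45,0.8,0,0,0,0,0,-0.45,0.8,0,0,0,0,0,-0.45,0.8]'
python3 -m pendant '[0,0,0,0.2,0,-0.1,0.8,0,0,0,0.4,0,-0.1,0.8,0,0,0,0.6,0,-0.1,0.8,0,0,0,0.6,0,-0.1,0.8,0,0,0,0.6,0,-0.1,0.8]'
python3 - <<'E'
from h import *;from station import optics
d=optics.get_image('top');np.savez('top5.npz',**d);s=optics.get_image('scene')
cv2.imwrite('pics/s5.png',cv2.resize(np.hstack([d['image'][150:290,160:360],s['image'][140:280,280:480]])[:,:,::-1],(800,280),interpolation=cv2.INTER_CUBIC))
for k,sd,z0,z1,zp in(('jar',(318,220),.055,.075,.064),('tin',(257,205),.055,.08,.064),('caddy',(270,225),.02,.036,.024),('handle',(287,213),.095,.12,.104)):
    P=blob(d,sd,z0,z1,zp,.03);print(k,len(P),'mean',np.round(P.mean(0)*1000,1),rect(P))
E
```

```text
t: 15.75
tool_pos: [0.5515, 0.1254, 0.1609]
tool_rot: [-2.43, -1.991, 0.001]
contact_force: [-0.2, 0.6, -0.2]
opening: 0.068
grip_force: 0.0
t: 16.38
tool_pos: [0.5862, 0.3014, 0.1888]
tool_rot: [-2.43, -1.991, 0.007]
contact_force: [-0.9, -0.6, 0.3]
opening: 0.0681
grip_force: 0.0
jar 416 mean [522.7 -33.   64. ] (array([523.5, -33.4]), array([52.1, 51.5]), 2.3)
tin 362 mean [553.6 123.7  64. ] (array([553.7, 123.6]), array([45.7, 45.1]), 78.7)
caddy 3526 mean [534.3  44.8  24. ] (array([536.9,  46.3]), array([250.3, 121.1]), 78.8)
handle 467 mean [536.   45.6 104. ] (array([536.1,  45.4]), array([ 21.3, 116.5]), 78.7)
```

View pics/s5.png

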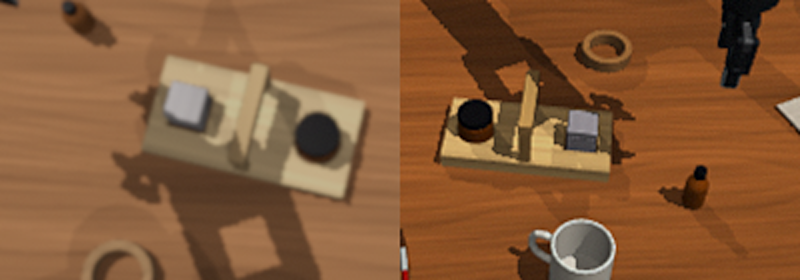

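Both objects are seated (crop: tin (187,105), jar (317,137)). Now turning to grip the handle.

```bash
python3 -m pendant '[0,0,-0.33,-0.2,0,0,0.8,0,0,-0.66,-0.4,0,0,0.8,0,0,-1,-0.6,0,0,0.8,0,0,-1,-0.6,0,0,0.8,0,0,-1,-0.6,0,0,0.8]'; python3 -m pendant '[0,0,-0.33,0,0,0,0.8,0,0,-0.66,0,0,0,0.7,0,0,-1,0,0,0,0.7,0,0,-1,0,0,0,0.7,0,0,-1,0,0,0,0.7]'; python3 to.py 536.3 45.6 160 78.7
```

```text
t: 17.1
tool_pos: [0.5518, 0.1245, 0.1917]
tool_rot: [1.835, 2.549, 0.001]
contact_force: [-0.2, 0.7, 0.4]
opening: 0.0682
grip_force: 0.0
t: 17.73
tool_pos: [0.552, 0.126, 0.1915]
tool_rot: [1.112, 2.938, -0.0]
contact_force: [0.4, -0.3, -0.1]
opening: 0.0596
grip_force: 0.0
t 17.73 turn [-1.0000e-04  9.0000e-04 -1.0053e+00] shift [-0.1383 -0.2354  0.1052] open 0.0596 grip 0.0 tcp [552.  126.  191.5]
```

```bash
python3 -m pendant '[0,0,-0.33,-0.07,-0.12,0,0.7,0,0,-0.66,-0.138,-0.235,0.05,0.7,0,0,-1,-0.138,-0.235,0.105,0.7,0,0,-1,-0.138,-0.235,0.105,0.7,0,0,-1,-0.138,-0.235,0.105,0.7,0,0,-1,-0.138,-0.235,0.105,0.7]'; python3 to.py 536.3 45.6 74 78.7
```

```text
t: 18.48
tool_pos: [0.5371, 0.0455, 0.1612]
tool_rot: [0.312, 3.124, -0.0]
contact_force: [0.2, -0.1, 0.7]
opening: 0.0597
grip_force: 0.0
t 18.48 turn [ 0.0001  0.0042 -0.0038] shift [ 0.0033 -0.0004  0.2906] open 0.0597 grip 0.0 tcp [537.1  45.5 161.2]
```

```bash
python3 -m pendant '[0,0,-0.004,0.001,0,0.1,0.7,0,0,-0.004,0.001,0,0.2,0.7,0,0,-0.004,0.001,0,0.26,0.7,0,0,-0.004,0.001,0,0.29,0.7,0,0,-0.004,0.001,0,0.29,0.7,0,0,-0.004,0.001,0,0.29,0.7]'; python3 -m pendant '[0,0,0,0,0,0,0.5,0,0,0,0,0,0,0.3,0,0,0,0,0,0,0.1,0,0,0,0,0,0,0,0,0,0,0,0,0,0,0,0,0,0,0,0,0,0,0,0,0,0,0,0,0]' 90; python3 to.py 536.3 45.6 224 78.7
```

```text
t: 19.23
tool_pos: [0.5372, 0.0451, 0.0744]
tool_rot: [0.307, 3.124, -0.0]
contact_force: [-0.2, -0.2, -0.3]
opening: 0.0595
grip_force: 0.0
t 19.23 turn [0.0002 0.0051 0.002 ] shift [ 0.0018  0.001  -0.4987] open 0.0595 grip 0.0 tcp [537.2  45.1  74.4]invalid input
```

```bash
python3 -m pendant '[0,0,0,0,0,0,0.5, 0,0,0,0,0,0,0.3, 0,0,0,0,0,0,0.1, 0,0,0,0,0,0,0, 0,0,0,0,0,0,0, 0,0,0,0,0,0,0, 0,0,0,0,0,0,0]' 90; python3 to.py 536.3 45.6 224 78.7
```

```text
t: 20.1
tool_pos: [0.5368, 0.0456, 0.074]
tool_rot: [0.308, 3.125, 0.001]
contact_force: [-2.1, 3.0, 5.8]
opening: 0.0188
grip_force: 89.6
t 20.1 turn [0.0018 0.0031 0.0018] shift [ 8.000e-04  2.000e-04 -4.998e-01] open 0.0188 grip 89.58736896514893 tcp [536.8  45.6  74. ]
```

Handle gripped; lifting gently.

```bash
python3 -m pendant '[0,0,0,0,0,-0.01,0, 0,0,0,0,0,-0.03,0, 0,0,0,0,0,-0.06,0, 0,0,0,0,0,-0.1,0, 0,0,0,0,0,-0.14,0, 0,0,0,0,0,-0.18,0, 0,0,0,0,0,-0.22,0, 0,0,0,0,0,-0.26,0, 0,0,0,0,0,-0.3,0, 0,0,0,0,0,-0.34,0, 0,0,0,0,0,-0.38,0, 0,0,0,0,0,-0.41,0]' 90; python3 -m pendant '[0,0,0,0,0,-0.04,0, 0,0,0,0,0,-0.07,0, 0,0,0,0,0,-0.085,0, 0,0,0,0,0,-0.09,0, 0,0,0,0,0,-0.09,0, 0,0,0,0,0,-0.09,0, 0,0,0,0,0,-0.09,0, 0,0,0,0,0,-0.09,0]' 90
python3 look.py 6
python3 - <<'E'
import sys;from h import *
s=dict(np.load('scene6.npz'));cv2.imwrite('pics/s6.png',cv2.resize(s['image'][60:240,240:480,::-1],(720,540),interpolation=cv2.INTER_CUBIC))
E
python3 to.py 536.3 45.6 224 78.7
```

```text
t: 21.6
tool_pos: [0.5363, 0.0452, 0.1971]
tool_rot: [0.307, 3.125, -0.0]
contact_force: [1.0, -0.4, -7.5]
opening: 0.0185
grip_force: 88.1
t: 22.6
tool_pos: [0.536, 0.0452, 0.2229]
tool_rot: [0.308, 3.126, -0.0]
contact_force: [0.1, 1.1, -7.7]
opening: 0.0186
grip_force: 88.1
[536.   45.2 222.9] [ 0.1  1.1 -7.7]
top [279 194]
scene [344 157]
t 22.7 turn [-0.0005  0.0008  0.0022] shift [-0.0004  0.0014 -0.0032] open 0.0188 grip 88.06265473365784 tcp [536.1  45.2 223. ]
```

View pics/s6.png

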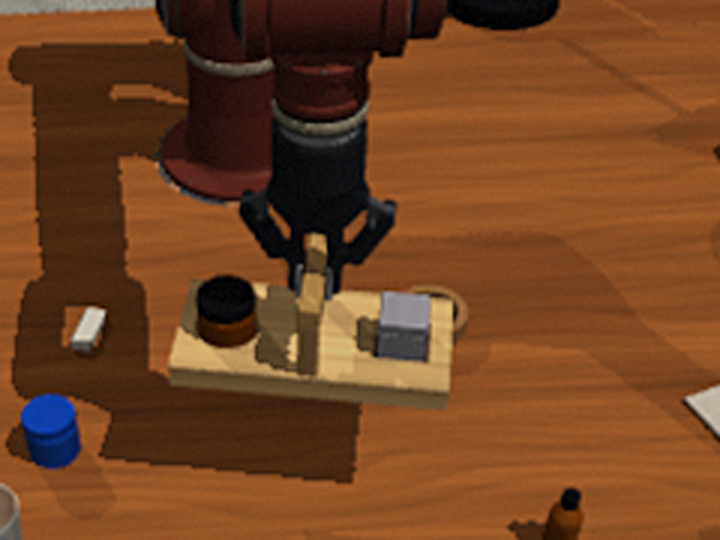

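The caddy is held at about 149 mm with the jar (225,310) and tin (405,325) seated. Quick tilt check, then handing in.

Run:
```python
from h import *;from station import ctrl
s=dict(np.load('scene6.npz'));W=cloud(s)
m=near(W,(.536,.046),.13,.155,.195)&(s['depth']>0);P=W[m]
for _ in range(4):
    c=P.mean(0);n=np.linalg.svd(P-c,full_matrices=False)[2][2];P=P[abs((P-c)@n)<.004]
t=np.arccos(abs(n[2]));print(len(P),c,'tilt',t)
if t<.06: print(ctrl.finish_job())
```

```text
1752 [0.54931443 0.0474979  0.17325747] tilt 0.008801217523909404
the job is handed in; nothing more can be done
None
```

The jar and tin are seated in their nests, and the loaded caddy is held level (tilt about 0.01 rad) with its underside about 149 mm above the table; I handed the job in at about 22.7 s, but the judge's result was not shown.

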